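# Close the bench caliper on the stepped shaft

### The arm

A 7-joint arm with a two-finger parallel gripper is mounted at the origin on the work surface. World frame = base frame: x ahead of the robot, y to its left, z up, the work surface at z = 0. Lengths are in m, angles in rad, forces in N, time in s.
With the tool pointing down it reaches from about 0.425 to 0.925 m from the base axis. Payload 6.8 kg.
Tool frame: the origin (TCP) lies at the very end of the fingers, on their centre line; the grasp point (between the pads) lies 19 mm behind it; z points along the fingers, y is the line along which they close (so a half turn about z gives the same grasp; the last joint's range is limited). The gripper opens to 85 mm and grips with 20 to 120 N. Pads are 22 mm wide; open, the fingers measure 114 mm over their backs; the gripper's body (76 mm by 85 mm) begins 54 mm behind the grasp point. The pads swing forward as they close: fully open they stand 13 mm farther back than shut.
Start: joints at [1.217, 0.477, 0.022, 1.555, -0.011, 1.109, -0.083], TCP at [0.164, -0.655, 0.197] pointing down, gripper open.
Joint ranges: [-2.96, 2.96], [-0.34, 2.1], [-1.41, 1.46], [0.24, 2.44], [-1.37, 4.51], [0.17, 1.92], [-2.96, 2.96]. Speed limits (rad/s): [2.39, 2.39, 3.14, 3.14, 3.14, 3.14, 3.14].

### API

Orientations are given as a unit quaternion [w, x, y, z].
In Python, from station import get_obs, read_camera, hand_in gives the robot as it stands.
- The arm moves only by the tool arm_command, never from a script. Its argument "commands" is one flat list of numbers, 7 for each row, row after row: the shift along the tool's x, y, z in m, then the turn, a rotation vector about the tool's x, y, z in degrees, then the opening, from 0 (shut) to 1 (fully open). In form: [tx, ty, tz, rx, ry, rz, fingers, tx, ty, tz, rx, ry, rz, fingers, ...]. A call has 1 to 8 rows; each row is the pose to reach, as a shift and turn from the pose commanded when the call began, along the tool's axes at that moment; what a row does not reach only later rows make up. A row lasts 1/10 s, in which the tool goes at most 50 mm and 8.59 degrees, less where a joint would pass 70% of its speed; a pose out of reach is approached as far as the arm can. A call with a gripper value outside its range is refused whole. The fingers move at their own pace and stop on an object; "force" is the grip in N (left out, the last holds). Time passes only in rows, so rows that repeat a pose let the fingers close. It gives the time, the measured TCP pose, the force, the opening and the grip force at its end, in the units of the state.
- get_obs(): the state, without advancing time (a new reading comes with each control period).
- read_camera(name): name is "side" or "top"; returns a dict with "img" (400x640x3 uint8, red, green, blue), "camera_matrix" (3x3 intrinsics, pixels), "k1" (the pictures are not rectified: a ray, as slopes to the right and down, at radius r is drawn at 1 + k1 r^2 times it, then the intrinsics apply), "pose" (4x4, takes a point from camera to world coordinates). Camera axes: x right, y down, z forward; pixel columns grow to the right and rows downward; lengths in m; the calibration is good to about 2 mm. A picture is of the moment at which its call begins. There is no depth.
- hand_in(): hands the job in; it is judged then, once.
The state is a dict: "t": time; "q": joint angles; "joint_vel": joint speeds; "joint_torque": joint torques, N m; "eef_pos": TCP position; "tool_rot": TCP orientation; "contact_force": force on the tool from outside, world axes, zero at the start; "torque": the same for the moment, N m; "gripper_width": opening from 0.0 (shut) to 1.0 (fully open); "grasp_force": force on a finger pad.
Only numpy, scipy, OpenCV 4.12 (cv2) and the standard library are available. Lean on these libraries where they do the work, as an engineer would, in place of code of your own. Each camera call takes 0.05 s, during which the arm holds its last target. There are 200 camera calls.

### The job

Stand the stepped stub shaft, thick end down as it is, on the bed of the bench caliper between the two jaws and let go of it. Then slide the jaw with the black post shut on it until the shaft pushes the sprung anvil back by a few millimetres, without driving the anvil to its stop, and leave the caliper closed on the shaft like that.

Things in the scene. Friction and masses are not known exactly. Their poses are not given: they have to be found in the camera images.
- shaft: Loose turned aluminium stub shaft, about 0.25 kg, upright on the bench: collar 44 mm in diameter from 0 to 40 mm height, above it a neck 26 mm in diameter from 40 to 80 mm. Origin: centre of its underside; z is its axis, up. Not wanted: the plain roller (44 mm wide, 70 mm tall, no neck), the square step block, the white tub.
- gauge: Bench caliper, fixed; grey bed 90 mm wide (its x), 300 mm long (its y, -120 to +180 mm), bed top 15 mm above the bench. Origin on the bench, on the slide's centre line; jaws slide along y. Sprung anvil at the -y end, 60 mm wide, its face looking to +y at y = -50 mm at rest; sliding jaw at the +y side. Tops of jaw and anvil 44 mm, of the guide block behind the anvil 60 mm above the bench.
- jaw (a joint): Sliding jaw's travel in m: 0 fully open, grows as it closes towards the anvil (gauge's -y), end stop 0.11 (25 mm left between the faces). Its face lies at y = 85 mm minus this value in the gauge's frame; its block is 60 mm wide and 70 mm long (to +y). Starts at 0 to 0.03. Slides with about 6 N friction and stays where it is left, also against the anvil's spring up to that force.
- jaw_post (a point): Centre of the top of the upright black post on the sliding jaw, to push or pinch. The post is 16 mm thick along the slide (y), 40 mm wide across it (x), and stands free from 44 to 90 mm above the bench; this point is 90 mm above the bench and 45 mm behind (+y of) the jaw's face. Axes are the gauge's.
- anvil (a joint): How far the sprung anvil has been pushed back (to the gauge's -y) in m: 0 at rest, 0.016 at its stop. Spring 0.6 N per mm, so it reads the closing force.
Mind the look-alikes: they are no part of the job. What is shaped like the shaft but orange or pink is not meant.

How it is judged:
By the outcome, as a careful person would: the job done as asked, in the order asked, and still so for the second after the job is handed in, with the robot touching nothing.
It also fails if it takes over 56 s, if anything falls off the work surface, if the arm or the gripper's body presses on something with over 40 N, if the wrist force passes 120 N, or if a joint passes its speed limit or range.

## Working session

There is one attempt and no reset: what is moved stays moved. The work goes in short steps, Python scripts to look and compute and a tool call to move; the robot and the scene stay as the last step left them, time stands still between calls to the robot, and variables do not carry over. Pictures are saved under pics/ and viewed, at most 10 in all, crops included, and the job is handed in when it is done.

Besides the shell and the picture viewer there is one more tool, called after "Call:" as name(argument=value, ...) on one line, values as JSON. arm_command: Moves the arm, as the interface text tells. Its arguments: {"type":"object","properties":{"commands":{"type":"array","items":{"type":"number"}},"force":{"type":"number"}},"required":["commands"]}

```bash
mkdir -p pics; cat > h.py <<'E'
import numpy as np, cv2
from station import get_obs, read_camera, hand_in
def snap(n,f):
    c=read_camera(n); cv2.imwrite('pics/'+f+'.png',c['img'][:,:,::-1]); np.savez(f+'.npz',**{k:np.array(c[k]) for k in c}); return c
def ray(c,u,v):
    K=c['camera_matrix'];k=float(c['k1']);d=np.array([(u-K[0,2])/K[0,0],(v-K[1,2])/K[1,1]])
    s=d.copy()
    for _ in range(30): s=d/(1+k*(s@s))
    P=c['pose'];return P[:3,3],P[:3,:3]@np.array([s[0],s[1],1])
def atz(c,u,v,z):
    o,d=ray(c,u,v);return o+d*(z-o[2])/d[2]
def tri(a,pa,b,pb):
    o1,d1=ray(a,*pa);o2,d2=ray(b,*pb)
    t=np.linalg.lstsq(np.c_[d1,-d2],o2-o1,rcond=None)[0]
    p,q=o1+d1*t[0],o2+d2*t[1];return (p+q)/2,np.linalg.norm(p-q)
def proj(c,p):
    P=c['pose'];x=P[:3,:3].T@(np.array(p)-P[:3,3]);s=x[:2]/x[2];s=s*(1+float(c['k1'])*(s@s));K=c['camera_matrix']
    return np.array([K[0,0]*s[0]+K[0,2],K[1,1]*s[1]+K[1,2]])
E
python3 - <<'E'
from h import *
for n in('side','top'):
    c=snap(n,n+'0');print(n,c['pose'].round(3).tolist(),c['k1'],c['camera_matrix'][0])
o=get_obs();print(o['t'],o['eef_pos'],o['tool_rot'],o['contact_force'])
E
```

```text
side [[0.899, -0.24, 0.368, 0.174], [-0.439, -0.518, 0.734, -0.574], [0.014, -0.821, -0.571, 0.603], [0.0, 0.0, 0.0, 1.0]] -0.08504371053187862 [444.82594152   0.         317.1065745 ]
top [[0.009, -0.992, 0.126, 0.386], [-1.0, -0.012, -0.025, 0.113], [0.027, -0.125, -0.992, 0.982], [0.0, 0.0, 0.0, 1.0]] -0.07172796850315456 [450.95269333   0.         315.23300095]
0.1 [ 0.16408356 -0.65415214  0.19559355] [-8.18490523e-04  9.92459098e-01  1.22573428e-01 -1.54922595e-04] [ 0.02320187 -1.48200065 -0.19770579]
```

View pics/side0.png

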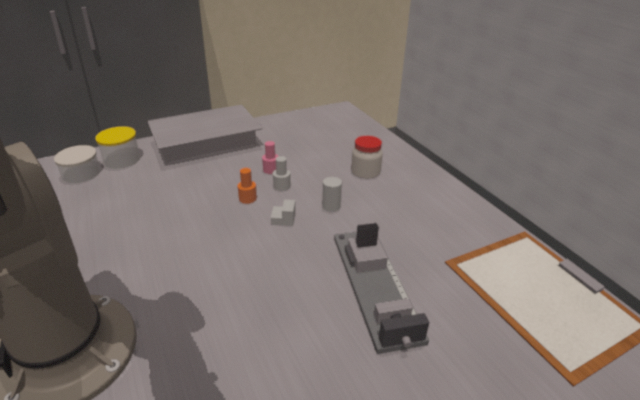

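View pics/top0.png

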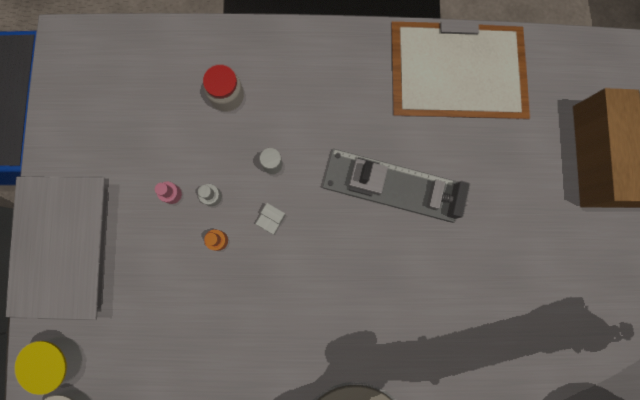

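Side view: the grey stepped shaft is at about (282,175), pink at (270,158), orange at (247,188), the roller at (332,195) and the step block at (284,213). The caliper runs from (345,235) to (415,345), with the black post at (367,236). In the top view the shaft is at (207,193), the roller at (270,159), pink at (167,192) and orange at (215,240). The shaft fits because it is the only bare-metal item with a neck. I'll confirm it in an enlarged crop.

```bash
python3 - <<'E'
from h import *
s=cv2.imread('pics/side0.png');t=cv2.imread('pics/top0.png')
def z(im,x,y,w,h,f): return cv2.resize(im[y:y+h,x:x+w],None,fx=f,fy=f,interpolation=cv2.INTER_CUBIC)
a=np.hstack([z(s,260,145,50,50,8),z(t,182,168,50,50,8)])   # 400 high
cv2.imwrite('pics/c1.png',a)
b=np.vstack([z(t,315,145,160,80,5)]);cv2.imwrite('pics/c2.png',b)
cv2.imwrite('pics/c3.png',z(s,325,215,110,140,4))
E
```

```text
(no output)
```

View pics/c1.png

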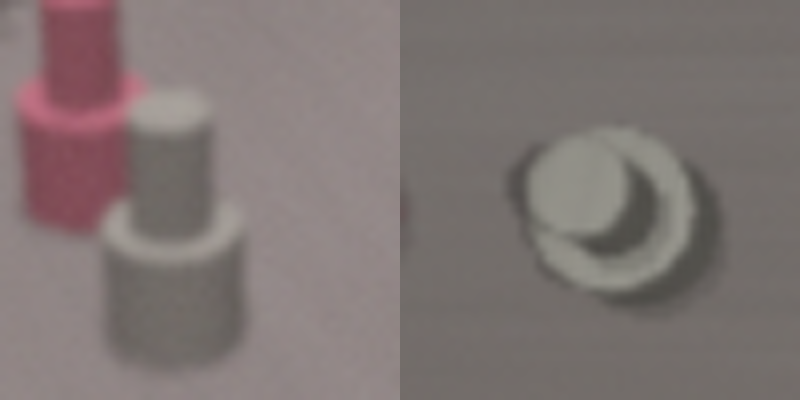

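View pics/c2.png

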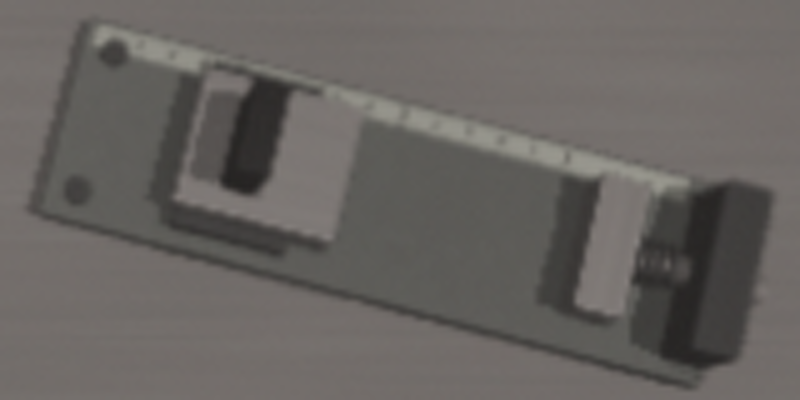

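View pics/c3.png

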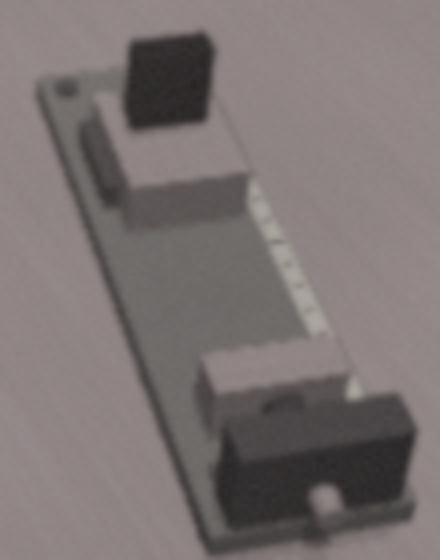

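The crops confirm it. The grey shaft (collar plus neck) is at side (281.5,158.5) and top (204.3,191.2) for the neck-top centre. The caliper jaw, with its black post, is on the left in the top view, and the sprung anvil is on the right.

```bash
python3 - <<'E'
from h import *
S=dict(np.load('side0.npz'));T=dict(np.load('top0.npz'))
s=lambda x,y,ox,oy,f:((x+.5)/f-.5+ox,(y+.5)/f-.5+oy)
A=lambda x,y:s(x,y,260,145,8);B=lambda x,y:s(x-400,y,182,168,8)
C=lambda x,y:s(x,y,315,145,5);D=lambda x,y:s(x,y,325,215,4)
print('neck',tri(S,A(172,110),T,B(578,187)));print('collar',tri(S,A(172,224),T,B(612,210)))
print('collar z.04 top',atz(T,*B(612,210),.04),'side',atz(S,*A(172,224),.04),'neck .08',atz(T,*B(578,187),.08),atz(S,*A(172,110),.08))
for n,p in dict(bedFL=(88,20),bedNL=(30,208),bedNR=(695,387)).items(): print(n,atz(T,*C(*p),.015))
for n,p in dict(sFarLeft=(38,80),sNearLeft=(208,542),sNearR=(412,505)).items(): print(n,atz(S,*D(*p),.015))
J=[atz(T,*C(*p),.044) for p in((205,68),(360,110),(330,243),(175,205))];print('jaw',np.round(J,4))
print('anv',[atz(T,*C(*p),.044).round(4) for p in((600,175),(575,305),(655,190),(628,318))])
print('jaw side corner tri',tri(S,D(125,188),T,C(330,243)),tri(S,D(248,175),T,C(360,110)))
print('anvil tri',tri(S,D(198,362),T,C(575,305)))
for q in ((130,42),(210,36)): print('post top side',atz(S,*D(*q),.09))
for q in ((250,80),(290,88),(225,185),(262,180)): print('post top top',atz(T,*C(*q),.09))
E
```

```text
neck (array([0.51759264, 0.31567292, 0.07532733]), np.float64(0.003570789524219864))
collar (array([0.51678065, 0.31553681, 0.03535269]), np.float64(0.00249974009016941))
collar z.04 top [0.51495476 0.31493419 0.04      ] side [0.51518914 0.30796041 0.04      ] neck .08 [0.51522453 0.3151898  0.08      ] [0.51628962 0.30739102 0.08      ]
bedFL [0.62199058 0.05223253 0.015     ]
bedNL [0.53802068 0.07715734 0.015     ]
bedNR [ 0.46292862 -0.21381591  0.015     ]
sFarLeft [0.53536677 0.06437383 0.015     ]
sNearLeft [ 0.46001244 -0.22347777  0.015     ]
sNearR [ 0.54456948 -0.24477465  0.015     ]
jaw [[ 0.5948  0.0041  0.044 ]
 [ 0.5776 -0.0622  0.044 ]
 [ 0.5202 -0.0487  0.044 ]
 [ 0.5355  0.017   0.044 ]]
anv [array([ 0.551 , -0.1653,  0.044 ]), array([ 0.495 , -0.1531,  0.044 ]), array([ 0.5448, -0.1891,  0.044 ]), array([ 0.4897, -0.1758,  0.044 ])]
jaw side corner tri (array([ 0.52081921, -0.04965677,  0.03792284]), np.float64(0.0004628318588042643)) (array([ 0.57985043, -0.06408788,  0.0349929 ]), np.float64(0.0009392234883137689))
anvil tri (array([ 0.49570999, -0.1554302 ,  0.03530521]), np.float64(0.0006134410830200352))
post top side [ 0.54222913 -0.0101974   0.09      ]
post top side [ 0.57929597 -0.02234062  0.09      ]
post top top [ 0.57985661 -0.00884816  0.09      ]
post top top [ 0.57680778 -0.0251168   0.09      ]
post top top [0.53660801 0.00152294 0.09      ]
post top top [ 0.53885383 -0.01345162  0.09      ]
```

Call:
arm_command(commands=[0.545,-0.383,-0.02,0,0,-61,1,0.545,-0.383,-0.02,0,0,-61,1,0.545,-0.383,-0.02,0,0,-61,1,0.545,-0.383,-0.02,0,0,-61,1,0.545,-0.383,-0.02,0,0,-61,1,0.545,-0.383,-0.02,0,0,-61,1,0.545,-0.383,-0.02,0,0,-61,1,0.545,-0.383,-0.02,0,0,-61,1], force=40)

```text
t: 0.9
eef_pos: [0.4263, -0.3504, 0.2084]
tool_rot: [-0.0, 0.792, 0.611, -0.0]
contact_force: [1.1, -1.3, 0.9]
gripper_width: 1.003
grasp_force: 0.0
```

```bash
cat >> h.py <<'E'
from scipy.spatial.transform import Rotation as R
def go(p,yd=(.968,-.25)):
    o=get_obs();q=np.array(o['tool_rot']);M=R.from_quat(q[[1,2,3,0]])
    X=M.as_matrix();y=np.array([*yd,0]);y/=np.linalg.norm(y)
    if 0 and y@X[:,1]<0:y=-y
    G=np.c_[np.cross(y,[0,0,-1]),y,[0,0,-1]]
    print('t',o['t'],'pos',np.round(o['eef_pos'],4),'shift',(X.T@(np.array(p)-o['eef_pos'])).round(4),'turn',(M.inv()*R.from_matrix(G)).as_rotvec(degrees=True).round(2),'q',np.round(o['q'],2),'F',np.round(o['contact_force'],1),o['gripper_width'],o['grasp_force'])
E
python3 -c "
from h import *
go([.60,-.05,.22]);go([.516,.313,.2])"
```

```text
t 0.9 pos [ 0.4263 -0.3504  0.2084] shift [ 0.3346  0.0919 -0.0116] turn [-0.02 -0.   -0.2 ] q [ 0.86  0.29 -0.34  1.82  0.11  1.05  0.22] F [ 1.1 -1.3  0.9] 1.002915157449327 0.0
t 0.9 pos [ 0.4263 -0.3504  0.2084] shift [ 0.6645 -0.0813  0.0084] turn [-0.02 -0.   -0.2 ] q [ 0.86  0.29 -0.34  1.82  0.11  1.05  0.22] F [ 1.1 -1.3  0.9] 1.002915157449327 0.0
```

Call:
arm_command(commands=[0.05,0.014,0,0,0,0,1,0.33,0.05,0,0,0,0,1,0.33,0.05,0,0,0,0,1,0.33,0.05,0,0,0,0,1,0.33,0.05,0,0,0,0,1,0.33,0.05,0,0,0,0,1,0.33,0.05,0,0,0,0,1,0.33,0.05,0,0,0,0,1])

```text
t: 1.7
eef_pos: [0.5601, -0.0393, 0.2086]
tool_rot: [-0.001, 0.79, 0.613, 0.001]
contact_force: [-0.4, 0.2, 0.7]
gripper_width: 0.995
grasp_force: 0.0
```

```bash
python3 -c "
from h import *
go([.516,.313,.2])"
```

```text
t 1.7 pos [ 0.5601 -0.0393  0.2086] shift [ 0.3302 -0.1303  0.0097] turn [ 0.   -0.19  0.08] q [ 0.37  0.32 -0.51  1.79  0.17  1.07 -0.45] F [-0.4  0.2  0.7] 0.995364932435174 0.0
```

Call:
arm_command(commands=[0.33,-0.13,0.04,0,0,0,1,0.33,-0.13,0.04,0,0,0,1,0.33,-0.13,0.04,0,0,0,1,0.33,-0.13,0.04,0,0,0,1,0.33,-0.13,0.04,0,0,0,1,0.33,-0.13,0.04,0,0,0,1,0.33,-0.13,0.04,0,0,0,1,0.33,-0.13,0.04,0,0,0,1])

```text
t: 2.5
eef_pos: [0.5149, 0.3131, 0.1679]
tool_rot: [-0.002, 0.79, 0.613, 0.0]
contact_force: [0.1, -1.0, 0.1]
gripper_width: 0.997
grasp_force: 0.0
```

```bash
python3 - <<'E'
from h import *
a=snap('side','s1');b=snap('top','t1')
go([.516,.313,.15])
o=get_obs();p=np.array(o['eef_pos']);q=np.array(o['tool_rot']);X=R.from_quat(q[[1,2,3,0]]).as_matrix()
# predicted finger tips (open, 13mm back, +-42.5 pads)
for c in(a,b):print([proj(c,p+X@[0,s*.0425,-.013]).round(1).tolist() for s in(-1,1)],proj(c,p).round(1))
z=lambda im,x,y,w,h,f: cv2.resize(im[y:y+h,x:x+w,::-1],None,fx=f,fy=f,interpolation=cv2.INTER_CUBIC)
cv2.imwrite('pics/c4.png',np.hstack([z(a['img'],220,60,100,140,4),z(b['img'],150,130,100,140,4)]))
E
```

```text
t 2.6 pos [0.5171 0.3076 0.1678] shift [ 0.005  -0.0024  0.0178] turn [-0.08  0.02 -0.23] q [-0.19  0.45 -0.6   1.73  0.29  1.05 -1.14] F [ 0.9 -0.5 -0.4] 1.001811012012543 0.0
[[261.5, 120.9], [298.4, 118.3]] [280.2 124.8]
[[188.9, 204.5], [202.8, 159.5]] [197.5 183. ]
```

View pics/c4.png

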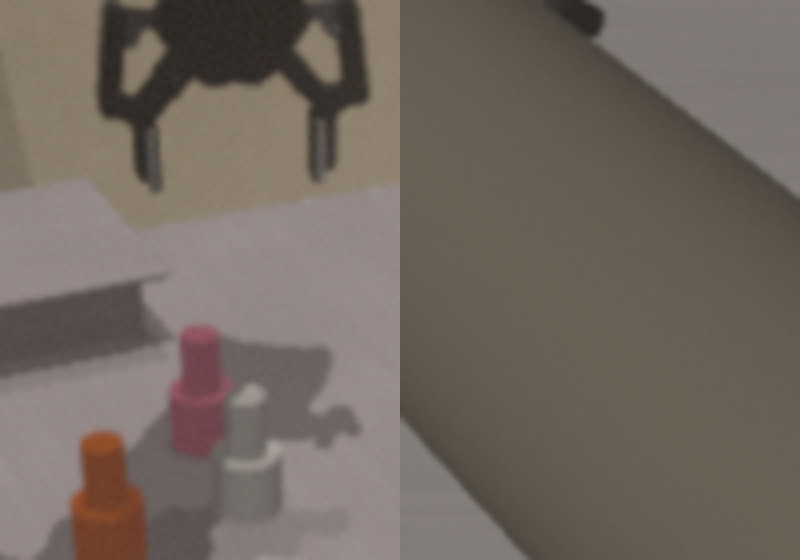

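Side crop: the fingertips are at about (257.5,107.5) and (299.5,105.5), with the shaft still at (282,158). The top view is blocked by the arm. The tips appear about 13 px higher than predicted, so I'll check that numerically with the arm at rest.

```bash
python3 - <<'E'
from h import *
for i in range(3):
    o=get_obs();c=read_camera('side');g=c['img'].astype(int).max(2)
    p=np.array(o['eef_pos']);q=np.array(o['tool_rot']);X=R.from_quat(q[[1,2,3,0]]).as_matrix()
    print(o['t'],p.round(4),np.round(o['joint_vel'],2).tolist(),proj(c,p).round(1))
for u in range(252,264): print(u,g[92:122,u])
S=dict(np.load('side0.npz'));print(proj(S,[.164,-.654,.196]))
E
```

```text
2.6 [0.5171 0.3076 0.1678] [0.05, -0.02, 0.04, 0.01, 0.01, 0.01, 0.01] [280.2 124.8]
2.65 [0.5182 0.3053 0.1679] [0.03, -0.01, 0.03, 0.01, 0.0, 0.0, 0.0] [281. 125.]
2.7 [0.5189 0.3041 0.1681] [0.02, -0.01, 0.01, 0.0, 0.0, -0.0, -0.0] [281.5 125.1]
252 [132 137 138 138 140 137 138 139 136 138 140 138 139 139 138 137 139 140
 139 141 138 139 137 137 140 145 148 147 146 145]
253 [129 136 137 138 137 139 137 138 138 140 138 136 137 138 139 138 139 140
 140 139 138 138 139 138 140 142 147 148 147 148]
254 [118 131 134 136 138 137 138 140 139 139 137 140 140 139 138 140 140 140
 139 138 139 138 139 138 138 141 140 147 148 148]
255 [ 92 109 115 125 125 127 129 130 130 129 132 132 134 137 139 139 138 141
 138 138 138 138 138 139 139 144 145 146 148 145]
256 [ 60  73  77  83  83  84  86  87  90  93  98 103 114 127 133 138 139 138
 139 138 141 138 136 137 140 142 146 147 148 146]
257 [ 49  52  52  50  54  53  54  56  57  60  60  67  78  96 112 132 138 139
 138 137 136 137 138 138 139 145 146 147 146 147]
258 [ 48  53  55  56  54  56  53  53  54  51  52  53  53  66  94 127 137 139
 140 138 138 137 138 138 141 146 145 146 145 147]
259 [ 54  62  67  66  66  67  62  63  64  62  62  61  60  65  91 122 131 136
 138 140 139 138 137 141 142 145 147 147 147 147]
260 [ 60  75  81  83  81  83  81  83  81  80  82  81  78  79  84 101 114 126
 137 140 139 138 141 139 143 146 147 148 145 149]
261 [ 72  80  84  83  83  85  83  84  84  86  86  84  82  80  85  87  97 118
 136 138 139 138 139 142 146 147 148 147 148 150]
262 [107 101 100  94  96  96  94  94  93  93  91  88  88  88  84  85  98 117
 135 139 138 138 141 145 148 147 149 148 148 149]
263 [132 130 130 126 127 130 129 130 128 126 116 115 114 113 107 106 111 123
 136 138 137 140 141 142 146 145 148 148 149 149]
[347.36580936 776.14401792]
```

Call:
arm_command(commands=[0,0,0,0,0,0,0,0,0,0,0,0,0,0,0,0,0,0,0,0,0,0,0,0,0,0,0,0,0,0,0,0,0,0,0,0,0,0,0,0,0,0,0,0,0,0,0,0,0,0,0,0,0,0,0,0])

```text
t: 3.55
eef_pos: [0.5182, 0.3063, 0.1685]
tool_rot: [-0.0, 0.793, 0.609, -0.0]
contact_force: [-0.4, -1.0, -0.4]
gripper_width: 0.003
grasp_force: 0.0
```

```bash
python3 - <<'E'
from h import *
a=snap('side','s2');o=get_obs();p=np.array(o['eef_pos']);print(o['t'],p,o['gripper_width'],proj(a,p))
z=lambda im,x,y,w,h,f: cv2.resize(im[y:y+h,x:x+w,::-1],None,fx=f,fy=f,interpolation=cv2.INTER_CUBIC)
cv2.imwrite('pics/c5.png',z(a['img'],230,60,100,140,4))
E
```

```text
3.6 [0.5182047  0.3062391  0.16850434] -0.003308535848044363 [280.86074408 124.6470135 ]
```

View pics/c5.png

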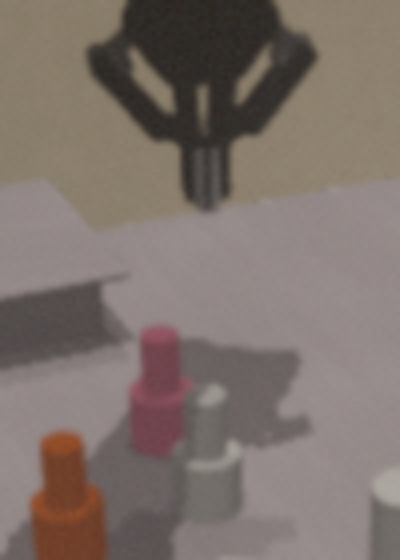

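The closed tip is seen at (281.6,112.4), but the projected TCP is (280.9,124.6). I'll check what kind of offset this is.

```bash
python3 - <<'E'
from h import *
S=dict(np.load('side0.npz'));T=dict(np.load('top0.npz'))
print('base',proj(S,[0,0,0]),proj(T,[0,0,0]))
p=np.array([.5182,.3062,.1685])
for d in np.eye(3)*.01: print(proj(S,p+d)-proj(S,p))
print(S['camera_matrix'],T['camera_matrix'])
print('shaft top side',proj(S,[.5152,.3152,.08]),proj(S,[.515,.315,0]))
E
```

```text
base [ 63.26022024 349.31301504] [355.01959234 440.71425586]
[ 4.01628292 -0.75976547]
[-1.62677881 -1.6559166 ]
[-0.13069466 -4.00662698]
[[444.82594152   0.         317.1065745 ]
 [  0.         444.82594152 203.84966705]
 [  0.           0.           1.        ]] [[450.95269333   0.         315.23300095]
 [  0.         450.95269333 199.65407963]
 [  0.           0.           1.        ]]
shaft top side [279.42793879 156.98134498] [280.43322527 184.91085187]
```

Call:
arm_command(commands=[-0.05,0,-0.02,0,0,0,0,-0.1,0,-0.02,0,0,0,0,-0.15,0.02,-0.02,0,0,0,0,-0.2,0.04,-0.02,0,0,0,0,-0.2,0.04,-0.02,0,0,0,0,-0.2,0.04,-0.02,0,0,0,0,-0.2,0.04,-0.02,0,0,0,0,-0.2,0.04,-0.02,0,0,0,0])

```text
t: 4.4
eef_pos: [0.5052, 0.1051, 0.1887]
tool_rot: [-0.0, 0.792, 0.611, 0.0]
contact_force: [-0.7, -0.3, 0.9]
gripper_width: 0.002
grasp_force: 0.0
```

```bash
python3 - <<'E'
from h import *
a=snap('side','s3');b=snap('top','t3');o=get_obs();p=np.array(o['eef_pos']);print(o['t'],p,proj(a,p),proj(b,p),np.round(o['joint_vel'],2))
u,v=proj(a,p).astype(int);u2,v2=proj(b,p).astype(int);print(u,v,u2,v2)
z=lambda im,x,y,w,h,f: cv2.resize(im[y:y+h,x:x+w,::-1],None,fx=f,fy=f,interpolation=cv2.INTER_CUBIC)
cv2.imwrite('pics/c6.png',np.hstack([z(a['img'],u-50,v-80,100,140,4),z(b['img'],max(u2-50,0),max(v2-70,0),100,140,4)]))
E
```

```text
4.5 [0.50512221 0.10470543 0.18852532] [313.73277167 156.53654806] [308.73832184 189.15930795] [0.01 0.   0.01 0.   0.   0.   0.  ]
313 156 308 189
```

View pics/c6.png

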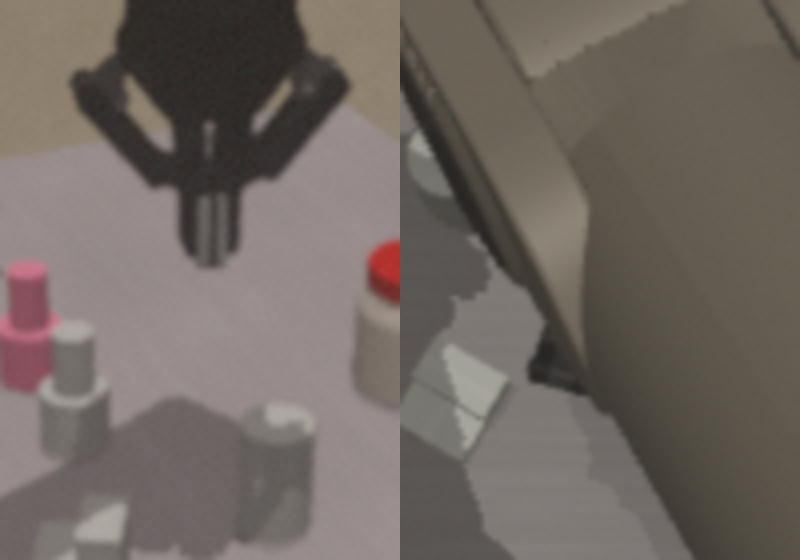

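The tip is at side (315.5,142.2), predicted (313.7,156.5). Both places agree with a tip about 30 mm higher than reported, so I'll check that by touching free bench gently.

Call:
arm_command(commands=[0.03,-0.01,0.05,0,0,0,0,0.03,-0.01,0.1,0,0,0,0,0.03,-0.01,0.14,0,0,0,0,0.03,-0.01,0.16,0,0,0,0,0.03,-0.01,0.17,0,0,0,0,0.03,-0.01,0.175,0,0,0,0,0.03,-0.01,0.18,0,0,0,0,0.03,-0.01,0.18,0,0,0,0])

```text
t: 5.3
eef_pos: [0.5041, 0.1345, 0.0091]
tool_rot: [0.0, 0.793, 0.609, 0.001]
contact_force: [0.0, -0.3, 0.3]
gripper_width: 0.002
grasp_force: 0.0
```

```bash
python3 - <<'E'
from h import *
a=snap('side','s4');o=get_obs();p=np.array(o['eef_pos']);print(o['t'],p,proj(a,p),o['contact_force'])
u,v=proj(a,p).astype(int)
g=a['img'].astype(int).max(2)
for vv in range(v-30,v+8): print(vv,g[vv,u-12:u+14])
E
```

```text
5.35 [0.50421252 0.13443328 0.00937373] [306.70366565 222.29430518] [-1.09464431 -0.36799967 -0.02777349]
192 [52 52 52 55 51 56 52 55 55 50 52 50 53 61 60 52 50 48 50 49 48 51 52 49
 52 53]
193 [54 51 53 48 55 53 48 49 50 52 53 53 52 57 54 52 49 52 48 51 52 50 52 52
 53 54]
194 [51 51 54 53 53 52 50 49 53 51 47 49 50 53 53 48 53 53 54 54 52 48 51 58
 64 64]
195 [57 51 51 55 55 53 52 47 51 49 50 49 51 51 50 49 53 50 52 50 56 59 70 80
 88 87]
196 [ 69  58  58  57  66  65  56  54  52  54  52  47  53  51  51  52  52  52
  53  58  59  78  92 100 104 102]
197 [ 91  81  77  80  88  87  75  60  53  53  50  52  53  57  59  64  65  58
  52  57  71  92 105 108 109 109]
198 [106 100  99 100 105 102  89  70  54  50  53  54  67  72  73  84  91  75
  57  57  74  97 106 107 110 111]
199 [112 111 109 105 110 106  95  70  54  50  53  70  83  83  78  87  97  85
  61  58  74  97 106 109 108 110]
200 [117 113 109 107 109 105  94  75  55  52  57  74  90  89  76  84  96  90
  65  57  75  96 106 109 110 107]
201 [118 113 109 109 110 107  95  74  53  52  55  80  96  92  78  83  99  88
  65  59  74  97 109 1
[... 2419 characters left out ...]

 123 129 137 144 151 152 153 150]
224 [131 133 134 135 135 136 135 131 123 123 121 111 102 101 101 104 113 127
 134 135 137 141 145 145 146 147]
225 [135 137 140 136 137 137 137 134 135 136 133 124 117 118 123 123 128 134
 139 139 139 139 141 139 140 143]
226 [137 138 139 138 139 138 137 138 137 137 137 134 130 132 134 136 137 136
 139 138 140 136 140 138 140 139]
227 [137 136 139 137 137 138 137 136 136 136 137 136 136 137 137 136 138 138
 139 138 138 138 138 138 140 138]
228 [138 137 138 136 138 136 138 136 137 136 135 137 138 136 137 137 137 137
 138 138 138 137 137 137 137 138]
229 [136 136 136 134 138 138 138 137 137 135 137 138 136 137 135 138 139 138
 138 137 137 138 137 138 137 138]
```

No contact at a reported z of 0.009, and the tip (v≈212) is still clearly above its shadow. I'll keep lowering in small steps.

Call:
arm_command(commands=[0,0,0.005,0,0,0,0,0,0,0.01,0,0,0,0,0,0,0.015,0,0,0,0,0,0,0.015,0,0,0,0,0,0,0.015,0,0,0,0])

```text
t: 5.85
eef_pos: [0.5033, 0.1342, -0.0067]
tool_rot: [-0.0, 0.793, 0.609, -0.0]
contact_force: [-0.8, 0.3, 0.5]
gripper_width: 0.001
grasp_force: 0.0
```

Call:
arm_command(commands=[0,0,0.004,0,0,0,0,0,0,0.004,0,0,0,0,0,0,0.004,0,0,0,0])

```text
t: 6.15
eef_pos: [0.5034, 0.1342, -0.0106]
tool_rot: [-0.0, 0.793, 0.609, -0.0]
contact_force: [0.4, 0.5, -0.2]
gripper_width: -0.003
grasp_force: 0.0
```

Call:
arm_command(commands=[0,0,0.004,0,0,0,0,0,0,0.004,0,0,0,0,0,0,0.004,0,0,0,0])

```text
t: 6.45
eef_pos: [0.5033, 0.1342, -0.0146]
tool_rot: [-0.0, 0.793, 0.609, -0.0]
contact_force: [0.5, 0.4, -0.6]
gripper_width: -0.0
grasp_force: 0.0
```

Call:
arm_command(commands=[0,0,0.004,0,0,0,0,0,0,0.004,0,0,0,0,0,0,0.004,0,0,0,0])

```text
t: 6.75
eef_pos: [0.5033, 0.1342, -0.0186]
tool_rot: [-0.0, 0.793, 0.609, -0.0]
contact_force: [-0.2, 0.5, -0.5]
gripper_width: 0.001
grasp_force: 0.0
```

Call:
arm_command(commands=[0,0,0.004,0,0,0,0,0,0,0.004,0,0,0,0,0,0,0.004,0,0,0,0])

```text
t: 7.05
eef_pos: [0.5033, 0.1342, -0.0226]
tool_rot: [-0.0, 0.793, 0.609, -0.0]
contact_force: [1.3, 0.3, 0.3]
gripper_width: 0.004
grasp_force: 0.0
```

Call:
arm_command(commands=[0,0,0.003,0,0,0,0,0,0,0.003,0,0,0,0,0,0,0.003,0,0,0,0])

```text
t: 7.35
eef_pos: [0.5034, 0.1342, -0.0256]
tool_rot: [-0.0, 0.793, 0.609, -0.0]
contact_force: [-0.4, -0.1, 0.2]
gripper_width: 0.0
grasp_force: 0.0
```

```bash
python3 - <<'E'
from h import *
a=snap('side','s5');o=get_obs();p=np.array(o['eef_pos']);print(o['t'],p,proj(a,p),o['contact_force'])
g=a['img'].astype(int).max(2)
for vv in range(206,236): print(vv,g[vv,298:320])
E
```

```text
7.4 [ 0.50343033  0.13418924 -0.02552692] [306.4213626  234.80902511] [-0.38969347  0.31799719  0.61930733]
206 [52 49 53 51 52 51 49 50 58 61 56 51 52 52 50 49 52 55 52 52 52 52]
207 [52 53 51 49 54 51 51 52 55 56 58 53 53 52 48 52 49 51 54 55 57 54]
208 [53 53 51 50 50 49 50 52 52 54 52 56 52 50 51 53 50 54 65 71 71 67]
209 [58 57 53 52 49 50 51 54 54 50 52 52 51 53 55 52 58 71 83 93 96 95]
210 [ 72  71  66  55  49  57  53  52  54  52  56  58  55  55  54  58  71  86
 100 106 106 106]
211 [ 96  95  81  62  52  52  52  57  65  67  65  76  76  65  56  60  82 101
 109 109 110 112]
212 [106 104  92  69  49  50  57  68  87  88  80  89  91  73  56  65  86 104
 111 112 110 109]
213 [108 105  93  66  51  52  62  80  98  93  78  90  98  80  61  65  88 105
 109 111 109 109]
214 [109 105  91  65  50  52  62  86  98  91  76  86  97  83  62  64  86 104
 111 109 110 109]
215 [108 104  94  67  50  53  63  86 100  91  74  86  99  88  62  65  85 106
 109 110 111 109]
216 [109 104  91  68  55  54  64  85  99  92  76  86  99  89  63  63  87 104
 108 110 110 110]
217 [106 104  93  68  55  56  64  86 10
[... 1065 characters left out ...]
7 134 137 136 138
 139 140 139 140]
229 [140 138 137 139 138 136 128 123 123 123 123 130 133 134 138 139 139 139
 138 140 138 139]
230 [136 137 139 136 136 138 136 132 134 135 136 136 140 138 138 140 138 138
 137 138 138 140]
231 [137 138 137 138 138 137 136 138 138 137 137 138 138 138 137 138 136 139
 138 140 138 140]
232 [138 138 137 137 138 137 136 137 136 138 139 138 137 137 137 136 138 138
 139 138 139 138]
233 [136 138 138 137 138 137 138 137 136 137 138 137 139 138 139 138 139 138
 138 139 139 139]
234 [136 136 137 137 138 139 139 139 138 136 137 137 136 138 137 137 138 139
 138 138 139 140]
235 [138 137 138 138 137 138 138 137 137 138 136 137 137 138 138 139 138 138
 136 136 139 139]
```

The tip (v≈226) is now a few mm above the bench, so true tip z ≈ reported + 0.029. xy agrees. I'll go above the shaft with the gripper open.

Call:
arm_command(commands=[0,0,-0.05,0,0,0,0,0,0,-0.1,0,0,0,1,0.03,-0.006,-0.13,0,0,0,1,0.08,-0.016,-0.13,0,0,0,1,0.13,-0.026,-0.13,0,0,0,1,0.16,-0.032,-0.13,0,0,0,1,0.177,-0.035,-0.13,0,0,0,1,0.177,-0.035,-0.13,0,0,0,1])

```text
t: 8.2
eef_pos: [0.5145, 0.3169, 0.1045]
tool_rot: [-0.001, 0.792, 0.611, 0.0]
contact_force: [0.6, -0.6, -0.0]
gripper_width: 0.999
grasp_force: 0.0
```

Call:
arm_command(commands=[0,0,0,0,0,0,1,0,0,0,0,0,0,1])

```text
t: 8.4
eef_pos: [0.5157, 0.3116, 0.1041]
tool_rot: [0.001, 0.794, 0.608, -0.001]
contact_force: [1.0, -0.1, 1.0]
gripper_width: 1.0
grasp_force: 0.0
```

```bash
python3 - <<'E'
from h import *
go([.515,.314,.017])
E
```

```text
t 8.4 pos [0.5157 0.3116 0.1041] shift [ 0.0023 -0.0013  0.0871] turn [ 0.01  0.12 -0.59] q [-0.22  0.52 -0.56  1.79  0.34  0.93 -1.2 ] F [ 1.  -0.1  1. ] 0.9996665286764934 0.0
```

Call:
arm_command(commands=[0.003,-0.001,0.03,0,0,0,1,0.003,-0.001,0.055,0,0,0,1,0.003,-0.001,0.075,0,0,0,1,0.003,-0.001,0.085,0,0,0,1,0.003,-0.001,0.085,0,0,0,1,0.003,-0.001,0.085,0,0,0,1])

```text
t: 9.0
eef_pos: [0.5156, 0.3171, 0.0202]
tool_rot: [0.0, 0.793, 0.609, 0.0]
contact_force: [0.3, 0.3, 0.1]
gripper_width: 0.998
grasp_force: 0.0
```

```bash
python3 - <<'E'
from h import *
a=snap('side','s6');go([.515,.314,.017])
cv2.imwrite('pics/c7.png',cv2.resize(a['img'][90:210,220:340,::-1],None,fx=5,fy=5,interpolation=cv2.INTER_CUBIC))
E
```

```text
t 9.05 pos [0.5159 0.3175 0.0206] shift [-0.0036  0.0001  0.0036] turn [ 0.07 -0.07 -0.48] q [-0.27  0.63 -0.51  1.83  0.42  0.79 -1.27] F [-0.1 -0.5  0.3] 1.002037387828188 0.0
```

View pics/c7.png

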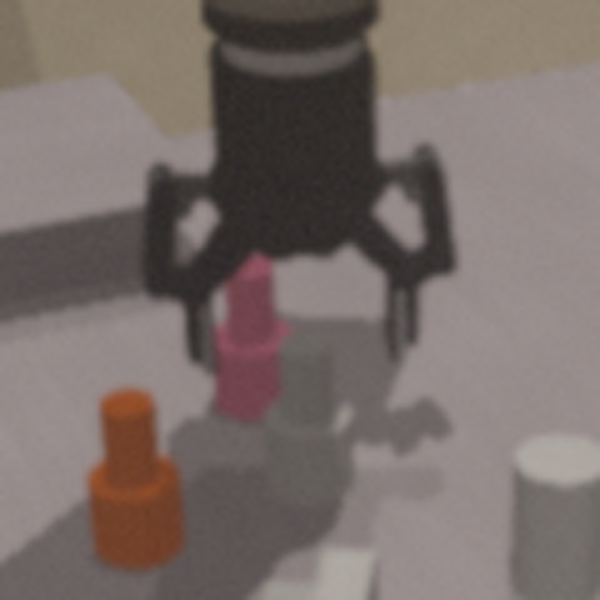

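The fingers straddle the shaft's neck: tips at crop (203,362) and (400,358), neck at x≈305. Lowering 6 mm, moving back 5 mm, then closing.

Call:
arm_command(commands=[-0.005,0.001,0.006,0,0,0,1,-0.005,0.001,0.006,0,0,0,1,-0.005,0.001,0.006,0,0,0,0.2,-0.005,0.001,0.006,0,0,0,0.2,-0.005,0.001,0.006,0,0,0,0.2,-0.005,0.001,0.006,0,0,0,0.2,-0.005,0.001,0.006,0,0,0,0.2,-0.005,0.001,0.006,0,0,0,0.2], force=40)

```text
t: 9.85
eef_pos: [0.5148, 0.3125, 0.0137]
tool_rot: [0.0, 0.793, 0.609, 0.0]
contact_force: [-0.2, -0.1, 1.9]
gripper_width: 0.279
grasp_force: 39.2
```

Call:
arm_command(commands=[0,0,0,0,0,0,0,0,0,0,0,0,0,0,0,0,0,0,0,0,0])

```text
t: 10.15
eef_pos: [0.5148, 0.3125, 0.0137]
tool_rot: [-0.0, 0.793, 0.609, 0.0]
contact_force: [0.3, 0.1, 1.9]
gripper_width: 0.283
grasp_force: 39.2
```

Call:
arm_command(commands=[0,0,-0.03,0,0,0,0,0,0,-0.07,0,0,0,0,0,0,-0.11,0,0,0,0,-0.03,0.01,-0.13,0,0,0,0,-0.07,0.022,-0.13,0,0,0,0,-0.11,0.034,-0.13,0,0,0,0,-0.15,0.047,-0.13,0,0,0,0,-0.19,0.06,-0.13,0,0,0,0])

```text
t: 10.95
eef_pos: [0.5228, 0.1112, 0.1428]
tool_rot: [-0.0, 0.793, 0.609, -0.001]
contact_force: [1.1, 0.2, -3.6]
gripper_width: 0.287
grasp_force: 40.2
```

```bash
python3 - <<'E'
from h import *
go([.533,-.1235,.144])
E
```

```text
t 10.95 pos [0.5228 0.1112 0.1428] shift [-0.2242  0.0703 -0.001 ] turn [-0.07  0.05 -0.43] q [ 0.14  0.37 -0.57  1.91  0.24  0.93 -0.81] F [ 1.1  0.2 -3.6] 0.28711212671536884 40.159993171691895
```

Call:
arm_command(commands=[-0.04,0.012,0,0,0,-0.4,0,-0.08,0.025,0,0,0,-0.4,0,-0.12,0.037,0,0,0,-0.4,0,-0.16,0.05,0,0,0,-0.4,0,-0.2,0.062,0,0,0,-0.4,0,-0.22,0.068,0,0,0,-0.4,0,-0.2265,0.07,0,0,0,-0.4,0,-0.2265,0.07,0,0,0,-0.4,0])

```text
t: 11.75
eef_pos: [0.5324, -0.1242, 0.1428]
tool_rot: [-0.001, 0.791, 0.611, -0.0]
contact_force: [-0.2, -0.2, -2.8]
gripper_width: 0.287
grasp_force: 40.2
```

Call:
arm_command(commands=[0,0,0.03,0,0,0,0,0,0,0.06,0,0,0,0,0,0,0.065,0,0,0,0,0,0,0.065,0,0,0,0])

```text
t: 12.15
eef_pos: [0.5324, -0.1217, 0.0779]
tool_rot: [-0.001, 0.79, 0.613, -0.0]
contact_force: [0.5, 0.0, -2.9]
gripper_width: 0.283
grasp_force: 40.0
```

```bash
python3 - <<'E'
from h import *
a=snap('side','s7');b=snap('top','t7');go([.533,-.1235,.0287])
z=lambda im,x,y,w,h,f: cv2.resize(im[y:y+h,x:x+w,::-1],None,fx=f,fy=f,interpolation=cv2.INTER_CUBIC)
cv2.imwrite('pics/c8.png',np.hstack([z(a['img'],310,200,130,150,4),z(b['img'],335,140,70,150,4)]))
E
```

```text
t 12.25 pos [ 0.5341 -0.1226  0.0797] shift [-0.0012 -0.001   0.051 ] turn [ 0.09 -0.03  0.05] q [ 0.48  0.45 -0.46  1.94  0.27  0.81 -0.38] F [ 0.2  0.7 -2.9] 0.2837339000886775 39.99430596828461
```

View pics/c8.png

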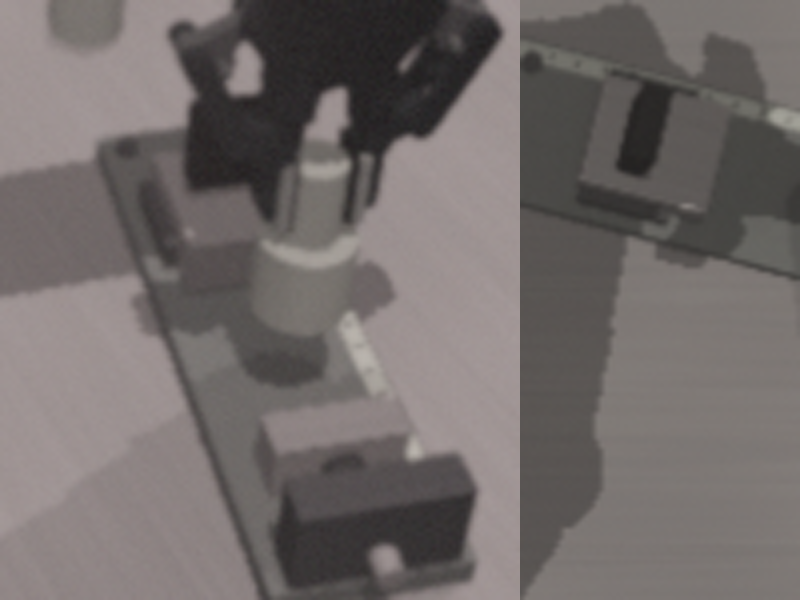

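The shaft hangs upright in the fingers, its bottom centre at about side (385.1,277.6), over the bed between the jaw (left rear) and the anvil (front). I'll check its place in the gauge frame using side-view rays only.

```bash
python3 - <<'E'
from h import *
S=dict(np.load('s7.npz'))
D=lambda x,y:((x+.5)/4-.5+310,(y+.5)/4-.5+200)
y=np.array([.25,.968]);x=np.array([.968,-.25])
# side-frame origin from bed corner estimates
o1=np.array([.53536677,.06437383])+.045*x-.18*y;o2=np.array([.46001244,-.22347777])+.045*x+.12*y;o3=np.array([.54456948,-.24477465])-.045*x+.12*y
O=(o1+o2+o3)/3;print(o1,o2,o3)
f=lambda p:(np.round([(p[:2]-O)@x,(p[:2]-O)@y],4))
print('shaft bottom',f(atz(S,*D(302,312),.066)),'collar top',f(atz(S,*D(305,244),.106)),'neck top',f(atz(S,*D(322,150),.146)))
print('anvil top corners',f(atz(S,*D(258,422),.044)),f(atz(S,*D(402,395),.044)),'jaw',f(atz(S,*D(185,248),.044)),f(atz(S,*D(180,285),.015)))
E
```

```text
[ 0.53392677 -0.12111617] [ 0.53357244 -0.11856777] [ 0.53100948 -0.11736465]
shaft bottom [-0.0008 -0.0143] collar top [-0.004  -0.0146] neck top [ 0.0029 -0.003 ]
anvil top corners [-0.0303 -0.052 ] [ 0.0347 -0.0494] jaw [-0.0314  0.0577] [-0.0303  0.0634]
```

Consistent: the shaft is at gauge (0,−14 mm), the anvil face at −50 and the jaw face at +57. Lowering it.

Call:
arm_command(commands=[0,0,0.02,0,0,0,0,0,0,0.037,0,0,0,0,0,0,0.045,0,0,0,0,0,0,0.048,0,0,0,0,0,0,0.048,0,0,0,0,0,0,0.048,0,0,0,0])

```text
t: 12.85
eef_pos: [0.5339, -0.1237, 0.0315]
tool_rot: [0.001, 0.791, 0.612, 0.001]
contact_force: [-0.1, -0.6, -1.9]
gripper_width: 0.284
grasp_force: 40.3
```

Call:
arm_command(commands=[0,0,0.001,0,0,0,0,0,0,0.002,0,0,0,0,0,0,0.002,0,0,0,0])

```text
t: 13.15
eef_pos: [0.5333, -0.1237, 0.0287]
tool_rot: [0.0, 0.791, 0.612, 0.0]
contact_force: [-0.7, -0.1, -2.1]
gripper_width: 0.285
grasp_force: 40.3
```

Call:
arm_command(commands=[0,0,0.001,0,0,0,0,0,0,0.001,0,0,0,0,0,0,0.001,0,0,0,0])

```text
t: 13.45
eef_pos: [0.5336, -0.1238, 0.0286]
tool_rot: [0.001, 0.791, 0.612, 0.0]
contact_force: [-1.9, -0.1, 7.8]
gripper_width: 0.281
grasp_force: 41.2
```

Contact with the bed (+7.8 N). Releasing and lifting.

Call:
arm_command(commands=[0,0,0,0,0,0,0.6,0,0,0,0,0,0,1,0,0,0,0,0,0,1,0,0,0,0,0,0,1,0,0,0,0,0,0,1,0,0,-0.03,0,0,0,1,0,0,-0.07,0,0,0,1,0,0,-0.12,0,0,0,1])

```text
t: 14.25
eef_pos: [0.5316, -0.1233, 0.1474]
tool_rot: [-0.002, 0.791, 0.612, -0.001]
contact_force: [1.3, -1.5, 0.1]
gripper_width: 1.004
grasp_force: 0.0
```

```bash
python3 - <<'E'
from h import *
go([.572,.029,.145]);a=snap('side','s8')
# residual of neck top/bottom: print column/row profile of light shaft region around expected standing position
y=np.array([.25,.968]);x=np.array([.968,-.25]);O=np.array([.5328,-.119])
for g,z in(((0,-.0135),.095),((0,-.0135),.055),((0,-.0135),.015)): print(proj(a,[*(O+x*g[0]+y*g[1]),z]))
o=a['img'].astype(int).max(2)
u,v=proj(a,[*(O-y*.0135),.075]).astype(int)
for vv in range(v-22,v+50,3): print(vv,o[vv,u-24:u+25:2])
print(u)
E
```

```text
t 14.25 pos [ 0.5316 -0.1233  0.1474] shift [0.1576 0.001  0.0024] turn [-0.22 -0.01 -0.02] q [ 0.52  0.37 -0.49  1.89  0.21  0.94 -0.33] F [ 1.3 -1.5  0.1] 1.0042627849638515 0.0
[387.20554644 264.77720884]
[384.72965655 281.84184941]
[382.38512478 297.87053385]
251 [111 109 111 110 110 111 109 111 110 109 112 107 104 108 109 108 114 135
 152 154 155 153 153 156 156]
254 [109 111 110 111 111 108 114 109 110 110 110 110 107 106 109 136 154 155
 153 151 153 152 153 154 155]
257 [110 109 108 111 111 109 109 109 110 110 110 122 131 125 124 139 151 152
 148 119 110 112 140 153 154]
260 [108 104 103  96  96  94  89  90  87  99 150 162 165 165 165 164 155 129
 115 109 107 109 111 141 152]
263 [ 86  86  86  86  84  86  84  85  84  98 153 163 163 162 163 164 162 133
 107 107 106 111 108 108 137]
266 [ 86  86  85  84  86  86  86  85  86  92 109 137 156 162 162 159 140 111
 109 109 108 107 108 108 109]
269 [ 83  86  89  87  91  89  80  86  82  92 107 114 116 120 119 117 109 109
 109 109 109 111 132 120 121]
272 [ 84  90 102 113 116 120 119 125 126 108 111 117 117 118 118 117 131 155
 117 109 1
[... 1035 characters left out ...]
 134 138 136 137 141 141
 140 140 141 144 153 156 153]
305 [ 97 111 110 110 109 110 109 113 135 139 140 140 142 141 143 142 143 142
 139 141 139 138 139 139 144]
308 [ 78 104 111 107 107 109 107  90 128 141 139 137 138 140 138 139 138 139
 140 139 137 137 132 121 122]
311 [ 90  95 111 109 111 109  93  84  96 135 137 139 137 129 124 126 113 106
 101 103  98 100 101  99 100]
314 [124  83 104 109 108 107  95  83  84 101 102 101 100  99  99  93  81  71
  68  72  92  99  96  97  95]
317 [136  97  90 109 110 108 106  89  88  99  98  98  96  98  92  65  64  72
  75  76  81  86  84  84  83]
320 [140 126  80  99 110 109 109 101  87  98  84  80  79  79  78  80  85  83
  87  86  85  84  84  83  84]
385
```

The shaft stands upright on the bed (neck top at about (387,261)). I'll go behind the post with the fingers shut.

Call:
arm_command(commands=[0.04,0,0,0,0,0,0,0.08,0.001,0,0,0,0,0,0.12,0.001,0,0,0,0,0,0.15,0.001,0,0,0,0,0,0.158,0.001,0,0,0,0,0,0.158,0.001,0,0,0,0,0,0.158,0.001,0,0,0,0,0,0.158,0.001,0,0,0,0,0])

```text
t: 15.1
eef_pos: [0.5734, 0.0269, 0.1472]
tool_rot: [0.0, 0.792, 0.611, -0.001]
contact_force: [-0.6, 0.2, -0.9]
gripper_width: -0.002
grasp_force: 0.0
```

Call:
arm_command(commands=[0,0,0.04,0,0,0,0,0,0,0.08,0,0,0,0,0,0,0.1,0,0,0,0,0,0,0.112,0,0,0,0,0,0,0.112,0,0,0,0,0,0,0.112,0,0,0,0])

```text
t: 15.7
eef_pos: [0.5744, 0.0287, 0.0364]
tool_rot: [0.0, 0.791, 0.612, 0.0]
contact_force: [0.5, -0.9, 1.1]
gripper_width: 0.0
grasp_force: 0.0
```

```bash
python3 -c "
from h import *
go([.546,-.072,.036])"
```

```text
t 15.7 pos [0.5744 0.0287 0.0364] shift [-0.1046 -0.0022  0.0003] turn [ 0.07 -0.02 -0.09] q [ 0.21  0.56 -0.47  1.9   0.36  0.76 -0.72] F [ 0.5 -0.9  1.1] 9.788711336680293e-05 0.0
```

Call:
arm_command(commands=[-0.007,0,0,0,0,0,0,-0.014,0,0,0,0,0,0,-0.02,0,0,0,0,0,0,-0.025,0,0,0,0,0,0,-0.03,0,0,0,0,0,0,-0.035,0,0,0,0,0,0,-0.04,0,0,0,0,0,0,-0.045,0,0,0,0,0,0])

```text
t: 16.5
eef_pos: [0.5634, -0.0119, 0.0359]
tool_rot: [-0.001, 0.79, 0.613, 0.002]
contact_force: [1.5, 6.2, -0.7]
gripper_width: 0.003
grasp_force: 3.2
```

Call:
arm_command(commands=[-0.005,0,0,0,0,0,0,-0.01,0,0,0,0,0,0,-0.015,0,0,0,0,0,0,-0.02,0,0,0,0,0,0,-0.025,0,0,0,0,0,0,-0.03,0,0,0,0,0,0,-0.034,0,0,0,0,0,0,-0.034,0,0,0,0,0,0])

```text
t: 17.3
eef_pos: [0.5549, -0.0454, 0.0358]
tool_rot: [-0.0, 0.79, 0.613, 0.002]
contact_force: [3.1, 5.2, -2.1]
gripper_width: 0.0
grasp_force: 2.6
```

```bash
cat > an.py <<'E'
from h import *
import sys
# along-slide profile shift of the anvil top between reference s8 and now, and shaft neck position
y=np.array([.25,.968]);x=np.array([.968,-.25]);O=np.array([.5328,-.119])
def prof(c):
    g=c['img'].astype(np.float32).mean(2);r=[]
    ys=np.arange(-.075,-.03,.0005)
    for gx in np.arange(-.024,-.0,.004):
        pts=np.array([proj(c,[*(O+x*gx+y*t),.044]) for t in ys],np.float32)
        r.append(cv2.remap(g,pts[None,:,0].copy(),pts[None,:,1].copy(),cv2.INTER_LINEAR)[0])
    return ys,np.mean(r,0)
c=snap('side',sys.argv[1]);o=get_obs()
t=np.array(o['eef_pos'])[:2]-[.536,-.1095]
print('t',o['t'],'tool gauge',(t@x).round(4),(t@y).round(4),'F',np.round(o['contact_force'],1),'F.y',(np.array(o['contact_force'])[:2]@y).round(1))
ys,a=prof(dict(np.load('s8.npz')));_,b=prof(c)
print('y  ',(ys[::3]*1000).round(0).astype(int));print('ref',a[::3].astype(int));print('now',b[::3].astype(int))
g=c['img'].astype(int).max(2)
for gy in (0,):
    w=(g[245:345,355:420]>140)
for vv in range(258,345,3): print(vv,g[vv,357:413:2])
E
python3 an.py s9
```

```text
t 17.35 tool gauge 0.0022 0.0668 F [2.7 3.9 0.6] F.y 4.5
y   [-75 -74 -72 -70 -69 -67 -66 -64 -63 -61 -60 -58 -57 -55 -54 -52 -51 -49
 -48 -46 -45 -43 -42 -40 -39 -37 -36 -34 -33 -31]
ref [ 91  94  99 109 120 128 132 132 131 132 133 134 134 134 133 132 131 128
 122 117 113 113 112 112 112 112 112 111 111 110]
now [ 92  95 101 115 131 142 146 146 146 147 147 148 149 148 148 147 145 140
 130 121 115 113 112 111 111 110 110 110 110 109]
258 [136 138 130  68  48  44  43  43  45  42  40  43  44  47 115 138 147 153
 152 152 154 153 153 153 153 153 155 154]
261 [117 138 139 102  46  44  41  43  46  46  49  57 100 153 164 172 179 181
 173 156 152 152 154 153 152 153 154 154]
264 [ 92 129 139 137 110 114 123 129 130 136 138 137 152 175 179 180 180 179
 178 174 156 151 150 154 154 155 153 154]
267 [ 83 103 140 140 142 140 138 138 139 141 138 137 112 153 176 179 180 180
 177 153 152 154 153 151 153 154 155 154]
270 [ 79  88 117 140 142 140 139 140 140 140 138 130 105 110 116 122 131 129
 116 128 151 153 153 153 151 152 153 152]
273 [ 79  78  93 134 139 141 139 138 137 140 141 118 105 114 116 11
[... 2088 characters left out ...]
154 155 145  93  99 122 123 123 121 107  54  61  82  86  84  84
  85  82  79  81  76  65  62  61  58  54]
330 [155 153 151 153 153 131  82 115 122 122 109  82  53  54  63  69  63  59
  57  57  58  57  57  54  58  52  53  55]
333 [156 154 153 152 154 150  97  94 117 123  96  64  51  49  55  58  59  56
  55  54  53  58  55  53  55  57  55  54]
336 [153 156 156 153 153 154 135  78 111 122 114  60  52  49  59  59  58  57
  56  56  56  54  57  79 106 108  67  54]
339 [154 153 156 153 155 152 150 109  88 119 115  74  51  55  58  57  58  55
  53  58  56  55  70 122 150 152 121  58]
342 [156 154 154 156 154 154 151 138  79 105 119 103  55  54  56  58  57  56
  58  58  55  57  56  92 132 138 120  89]
```

Call:
arm_command(commands=[-0.003,0,0,0,0,0,0,-0.006,0,0,0,0,0,0,-0.009,0,0,0,0,0,0,-0.01,0,0,0,0,0,0,-0.01,0,0,0,0,0,0])

```text
t: 17.85
eef_pos: [0.5526, -0.0543, 0.0359]
tool_rot: [-0.0, 0.79, 0.613, 0.002]
contact_force: [2.3, 6.2, -1.8]
gripper_width: 0.002
grasp_force: 3.3
```

```bash
sed -i '/^for vv/d;/^print(.y  /d' an.py; cat >> an.py <<'E'
def edge(a,lo,hi,r):   # subsample crossing, mid level
    m=(ys>=lo)&(ys<=hi);v=a[m];h=(v.max()+v.min())/2;s=np.where(np.diff(np.sign(v-h)))[0];return [round(1000*ys[m][i],1) for i in s]
_,n=prof(dict(np.load('s9.npz')))
for k in(a,n,b): print('back',edge(k,-.082,-.06,0),'front',edge(k,-.058,-.038,0))
print(b[::3].astype(int))
# neck-top lit blob
w=(g[248:300,375:405]>150)
vv,uu=np.nonzero(g[255:282,365:396]>170);print('lit neck',uu.mean()+365,vv.mean()+255,len(uu))
E
python3 an.py s10
```

```text
t 17.9 tool gauge 0.0023 0.0575 F [ 1.8  6.  -1.5] F.y 6.2
back [np.float64(-70.5)] front [np.float64(-48.5)]
back [np.float64(-70.5)] front [np.float64(-48.0)]
back [np.float64(-70.5)] front [np.float64(-48.0)]
[ 92  95 101 115 132 143 146 147 147 147 148 149 149 149 148 147 145 140
 130 121 114 111 110 109 109 108 107 107 107 108]
lit neck 390.5189873417722 268.0126582278481 79
```

Call:
arm_command(commands=[-0.0015,0,0,0,0,0,0,-0.003,0,0,0,0,0,0,-0.004,0,0,0,0,0,0,-0.004,0,0,0,0,0,0])

```text
t: 18.3
eef_pos: [0.5516, -0.058, 0.0359]
tool_rot: [-0.001, 0.79, 0.613, 0.002]
contact_force: [2.6, 7.0, -0.7]
gripper_width: 0.0
grasp_force: 3.5
```

```bash
python3 an.py s11
```

```text
t 18.35 tool gauge 0.0023 0.0537 F [ 2.4  7.5 -1.5] F.y 7.8
back [np.float64(-70.5)] front [np.float64(-48.5)]
back [np.float64(-70.5)] front [np.float64(-48.0)]
back [np.float64(-70.5)] front [np.float64(-48.0)]
[ 92  95 101 115 131 142 147 147 146 147 148 149 149 149 148 147 145 140
 130 119 113 110 108 108 107 107 107 110 112 117]
lit neck 390.9473684210526 269.4078947368421 76
```

Call:
arm_command(commands=[-0.0015,0,0,0,0,0,0,-0.003,0,0,0,0,0,0,-0.004,0,0,0,0,0,0,-0.004,0,0,0,0,0,0])

```text
t: 18.75
eef_pos: [0.5508, -0.0614, 0.0359]
tool_rot: [-0.001, 0.79, 0.613, 0.002]
contact_force: [3.7, 7.4, -1.8]
gripper_width: -0.0
grasp_force: 4.0
```

```bash
python3 an.py s12
```

```text
t 18.8 tool gauge 0.0023 0.0502 F [ 1.3  6.9 -1.9] F.y 7.0
back [np.float64(-70.5)] front [np.float64(-48.5)]
back [np.float64(-70.5)] front [np.float64(-48.0)]
back [np.float64(-72.0)] front [np.float64(-50.5)]
[ 97 107 123 137 145 147 147 147 148 149 149 149 149 148 147 144 135 124
 116 110 108 108 108 108 110 111 114 117 120 123]
lit neck 391.14864864864865 271.0 74
```

The anvil has moved about 2 mm. About 2.5 mm more.

Call:
arm_command(commands=[-0.001,0,0,0,0,0,0,-0.002,0,0,0,0,0,0,-0.003,0,0,0,0,0,0,-0.003,0,0,0,0,0,0])

```text
t: 19.2
eef_pos: [0.5502, -0.0637, 0.0359]
tool_rot: [-0.001, 0.79, 0.613, 0.003]
contact_force: [2.8, 8.4, -2.8]
gripper_width: 0.003
grasp_force: 4.7
```

```bash
python3 an.py s13
```

```text
t 19.25 tool gauge 0.0023 0.0479 F [ 3.4  8.8 -1.5] F.y 9.4
back [np.float64(-70.5)] front [np.float64(-48.5)]
back [np.float64(-70.5)] front [np.float64(-48.0)]
back [np.float64(-73.5)] front [np.float64(-52.5)]
[115 131 142 146 147 147 147 148 149 149 149 148 148 146 140 130 119 112
 109 108 107 107 108 110 113 116 119 121 124 125]
lit neck 391.46478873239437 271.92957746478874 71
```

The anvil is now pushed back about 4.5 mm. Retreating straight back, then up.

Call:
arm_command(commands=[0.005,0,0,0,0,0,0,0.015,0,0,0,0,0,0,0.03,0,0,0,0,0,0,0.035,0,-0.03,0,0,0,0,0.035,0,-0.07,0,0,0,0,0.035,0,-0.11,0,0,0,0,0.035,0,-0.14,0,0,0,0,0.035,0,-0.14,0,0,0,0])

```text
t: 20.05
eef_pos: [0.5606, -0.0325, 0.1803]
tool_rot: [0.003, 0.791, 0.612, 0.003]
contact_force: [0.7, 0.0, 0.3]
gripper_width: -0.001
grasp_force: 0.0
```

Call:
arm_command(commands=[0.05,0,-0.02,0,0,0,0,0.1,0,-0.02,0,0,0,0,0.15,0,-0.02,0,0,0,0,0.18,0,-0.02,0,0,0,0,0.18,0,-0.02,0,0,0,0,0.18,0,-0.02,0,0,0,0])

```text
t: 20.65
eef_pos: [0.6018, 0.1417, 0.1945]
tool_rot: [-0.0, 0.79, 0.613, -0.001]
contact_force: [0.1, -0.1, -0.4]
gripper_width: -0.0
grasp_force: 0.0
```

```bash
python3 an.py s14; python3 - <<'E'
from h import *
b=snap('top','t14')
g=b['img'].astype(int).mean(2)
# gauge-frame rectified profile along slide at z=.044 off-centre (gx=-24mm) and at neck top
y=np.array([.25,.968]);x=np.array([.968,-.25]);O=np.array([.536,-.1095])
ys=np.arange(-.09,.09,.004)
for gx,z in((-.026,.044),(0,.095)):
    print(gx,[int(g[tuple(proj(b,[*(O+x*gx+y*t),z]).round().astype(int)[::-1])]) for t in ys])
print((ys*1000).astype(int).tolist())
E
```

```text
t 20.7 tool gauge 0.0016 0.2579 F [-1.1 -1.1  0.4] F.y -1.3
back [np.float64(-70.5)] front [np.float64(-48.5)]
back [np.float64(-70.5)] front [np.float64(-48.0)]
back [np.float64(-73.5)] front [np.float64(-52.5)]
[109 124 135 140 140 139 140 141 142 142 142 142 141 139 133 123 114 107
 104 103 102 102 104 105 108 111 114 116 118 119]
lit neck 391.18461538461537 271.46153846153845 65
-0.026 [103, 103, 103, 104, 103, 102, 102, 103, 103, 103, 103, 101, 101, 101, 101, 101, 101, 101, 100, 99, 100, 99, 99, 98, 98, 97, 98, 97, 96, 94, 95, 95, 94, 93, 93, 92, 93, 92, 92, 91, 91, 90, 90, 88, 87]
0 [103, 103, 103, 103, 103, 103, 103, 103, 104, 103, 103, 103, 103, 103, 103, 104, 103, 103, 103, 102, 103, 103, 103, 102, 102, 102, 102, 102, 101, 101, 100, 101, 101, 100, 100, 100, 99, 98, 97, 97, 98, 98, 97, 95, 95]
[-90, -86, -81, -77, -73, -69, -65, -61, -57, -53, -49, -45, -41, -37, -33, -29, -25, -21, -17, -13, -9, -5, -1, 2, 6, 10, 14, 18, 22, 26, 30, 34, 38, 42, 46, 50, 54, 58, 62, 66, 70, 74, 78, 82, 86]
```

The anvil is still pushed back 4.5 mm with the arm clear, and the shaft is upright. Handing in.

```bash
python3 -c "
from h import *
print(hand_in())"
```

```text
the job is handed in; nothing more can be done
None
```

I handed the job in: the shaft stands upright on the caliper bed, the jaw is shut on it, the anvil is pushed back about 4.5 mm of its 16 mm, and the arm is clear. I read the anvil from the side camera only (the arm blocked the top view), and no verdict came back.

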